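# Leak-check a sample tube: lay it in the cradle and hold it against the sprung test port

## Robot

A 6-joint arm with a two-finger parallel gripper is mounted at the origin on a cart in front of the work surface, level with it; the furniture and walls round the work are solid. World frame = base frame: x ahead of the robot, y to its left, z up, the work surface at z = 0. Lengths are in m, angles in degrees, forces in N, time in s.
With the tool pointing down it reaches from about 0.275 to 0.975 m from the base axis. Payload 8.4 kg.
Tool frame: the origin (TCP) lies on the centre line of the jaws, within the pads' length; the fingertips stand tcp_to_tips ahead of it and the grasp point (between the pads) lies 2 mm behind it (tcp_to_tips is the distance from the TCP to the fingertips, in m); z points along the fingers, y is the direction in which the jaws open and shut (so a half turn about z gives the same grasp; the last joint's range is limited). The gripper opens to 92 mm and grips with 3 to 60 N. Pads are 20 mm wide; open, the fingers measure 128 mm over their backs; the gripper's body (75 mm by 189 mm) begins 69 mm behind the grasp point.
Start: joints at [66.784, 20.225, 93.587, -0, 66.188, -0.138], TCP at [0.245, 0.575, 0.232] pointing down, gripper open.
Joint ranges: [-150.9, 150.9], [-52.94, 120.26], [3.33, 152.33], [-74.26, 254.26], [0, 154.13], [-172.89, 172.89]. Speed limits (degrees/s): [127.2, 127.2, 159.86, 180, 180, 180].

## Interface

Orientations are given as [roll, pitch, yaw] about the fixed x, y, z axes, in that order (R = Rz(yaw) Ry(pitch) Rx(roll)).
In Python, from workcell import sense, snapshot, close_job, tcp_to_tips gives the robot as it stands.
- The arm moves only by the shell command python3 -m jog 'ROWS' [FORCE]. ROWS is JSON, a list that holds one entry, the list of rows, each a list of 7 numbers: the shift along the world's x, y, z in m, then the turn, a rotation vector about the world's x, y, z in rad, then the closure in counts, from 0 (fully open) to 255 (shut). In form: [[[x, y, z, wx, wy, wz, gripper], ...]]. A call has 1 to 5 rows; each row is the pose to reach, as a shift and turn from the pose commanded when the call began; what a row does not reach only later rows make up. A row lasts 1/12 s, in which the tool goes at most 41.7 mm and 7.16 degrees, less where a joint would pass 70% of its speed; a pose out of reach is approached as far as the arm can. A call with a gripper value outside its range is refused whole. The fingers move at their own pace and stop on an object; FORCE is the grip in N (left out, the last holds). Time passes only in rows, so rows that repeat a pose let the fingers close. It gives the time, the measured TCP pose, the force and the opening at its end, in the units of the state.
- sense(): the state, without advancing time (a new reading comes with each control period).
- snapshot(name): name is "scene" or "top" or "wrist"; returns a dict with "color" (420x560x3 uint8, red, green, blue), "intrinsics" (3x3 intrinsics, pixels), "distortion" ([k1, k2, p1, p2, k3] as OpenCV has them; the pictures are not rectified), "cam_to_world" (4x4, takes a point from camera to world coordinates). Camera axes: x right, y up, looking along -z (the intrinsics and any distortion apply to the point x, -y, -z); pixel columns grow to the right and rows downward; lengths in m; the calibration is good to about 2 mm. A picture is of the moment at which its call begins. There is no depth.
- close_job(): hands the job in, once; it reports no verdict.
The state is a dict: "time_s": time; "joints": joint angles; "joint_vel": joint speeds; "joint_efforts": joint torques, N m; "position": TCP position; "eef_rot": TCP orientation; "contact_force": force on the tool from outside, world axes, zero at the start; "moment": the same for the moment, N m; "opening": finger opening in m.
Only numpy, scipy, OpenCV 4.12 (cv2) and the standard library are available. Lean on these libraries where they do the work, as an engineer would, in place of code of your own. Each camera call takes 0.05 s, during which the arm holds its last target.

## Task

The steel sample tube standing on its flange is due for a leak check. Lay it on its side on the two rods of the leak tester's cradle with its flange towards the port, then slide it along the rods so that it pushes the sprung plunger back until the flange sits hard against the steel stop ring. Finish while still holding it pressed firmly home there (do not let go, and do not ram it), and leave the other things on the bench where they are.

Things in the scene. Friction and masses are not known exactly. Their poses are not given: they have to be found in the camera images.
- sample_tube: loose bare-steel tube with a blue band near its closed top, 130 mm long, 0.13 to 0.25 kg, standing at the start. Round body 30 mm in diameter; at the foot an open flange 40 mm in diameter, 3 mm thick at the rim, tapering to the body within 7.5 mm. Origin: centre of the flange's end face (underside when standing); z along the axis to the closed end
- tube_end (a point): centre of the sample tube's closed end, 130 mm from the flange face along its z
- leak_tester: fixed bench leak tester: base plate 96 x 300 mm (y -120 to +180 mm, top 14 mm over the bench), grey head block 72 mm wide, 94 mm high with the port, behind it (-y) a steel reservoir with a dial gauge, 0.2 m high. Origin on the bench under the stop ring's face; z up; y level, from the port out along the cradle (the tube lies along y, flange towards -y); x across
- cradle_rods: two level steel rods, same origin and axes as leak_tester: 8 mm thick, centres 19 mm apart (27 mm over both, narrower than the tube, so fingers can straddle tube and rods anywhere), y = 54 to 166 mm, tops 43.5 mm over the bench; a tube lying on them has its axis 56 mm over the bench. Posts under them 25 mm wide, their feet 46 mm wide up to z = 19 mm
- stop_ring: the fixed steel stop ring round the plunger, outer diameter 52 mm, inner 33 mm; its flat face at y = 0 of leak_tester is the hard stop; same origin and axes as leak_tester
- stop_face (a point): centre of the stop ring's face, on the port axis, 56 mm above the bench; axes as leak_tester
- plunger_tip (a point): centre of the front of the sprung plunger (black rubber pad, 29 mm in diameter). At rest it stands 12 mm out of the stop ring along leak_tester's +y
- plunger (a joint): how far the plunger is pushed in: 0 at rest, 0.012 m when it is flush with the stop ring, which is when a flange meets the ring. The spring takes about 4 N to start and 10 N at the ring, and pushes the tube back out when let go
- sample_jar: bystander: loose white jar with a screw lid (another stands at the far left), 66 mm across, 76 mm high, origin at the underside's centre
- brass_weight: bystander: brass weight with a knob, 31 mm across, 47 mm high, origin at the underside's centre
- tape_roll: bystander: yellow roll of tape, 64 mm across, 18 mm high, lying flat
- notepad: bystander: dark notepad, 70 x 110 x 12 mm, lying flat
- kf_clamp: bystander: flange clamp ring with a wing nut, 60 x 74 x 17 mm, lying flat
- centring_ring: bystander: centring ring with black o-ring, 39 mm across, 9 mm high, lying flat

How it is judged:
By the outcome, as a careful person would: the job done as asked, in the order asked, and still so for the second after the job is handed in, while the arm keeps its last pose, push and grip.
It also fails if it takes over 45 s, if anything falls off the work surface, if the arm or the gripper's body presses on something with over 40 N, if the wrist force passes 120 N, or if a joint passes its speed limit or range.

## Working session

There is one attempt and no reset: what is moved stays moved. The work goes in short steps, Python scripts to look and compute and a shell command to move; the robot and the scene stay as the last step left them, time stands still between calls to the robot, and variables do not carry over. Pictures are saved under pics/ and viewed, and the job is handed in when it is done.

```bash
ls; mkdir -p pics
python3 - <<'E'
from workcell import sense, snapshot, tcp_to_tips
import cv2
print(tcp_to_tips); print(sense())
for n in ["scene","top","wrist"]:
    s=snapshot(n); cv2.imwrite(f"pics/{n}0.png",s["color"][:,:,::-1]); print(n,s["intrinsics"].tolist(),s["distortion"],s["cam_to_world"].round(4).tolist() if hasattr(s["cam_to_world"],'round') else s["cam_to_world"])
E
```

```text
pics
0.017
{'time_s': 0.0, 'joints': array([ 6.67819425e+01,  2.02603548e+01,  9.36297703e+01,  1.39287191e-03,
        6.61837286e+01, -1.36252407e-01]), 'joint_vel': array([-0.06713835,  0.005706  ,  0.00077946, -0.06215895,  0.08082507,
       -0.03546233]), 'joint_efforts': array([ 1.24999104e-03, -5.93827915e+01, -3.34223413e+01,  6.95044803e-02,
        2.36394466e-02, -4.87431544e-05]), 'position': array([0.24482895, 0.57455609, 0.2308817 ]), 'eef_rot': array([-1.79926149e+02, -1.44916044e-03,  1.56917631e+02]), 'contact_force': array([ 0.48644728,  1.00451717, -0.32806442]), 'moment': array([-0.0468205 , -0.04215176,  0.00612082]), 'opening': 0.09190153048636805}
scene [[405.39159830337684, 0.0, 279.4114193312204], [0.0, 405.39159830337684, 209.14643909204935], [0.0, 0.0, 1.0]] [-0.04651579  0.          0.          0.          0.        ] [[0.5577, 0.3273, -0.7628, -0.5516], [-0.8298, 0.2397, -0.5039, -0.6873], [0.0179, 0.914, 0.4053, 0.6949], [0.0, 0.0, 0.0, 1.0]]
top [[458.41942333800785, 0.0, 280.63492103295476], [0.0, 458.41942333800785, 213.80474457917722], [0.0, 0.0, 1.0]] [0.04677685 0.         0.         0.         0.        ] [[0.0111, 0.9928, -0.119, 0.3622], [-0.9999, 0.0116, 0.0038, 0.0223], [0.0051, 0.119, 0.9929, 1.676], [0.0, 0.0, 0.0, 1.0]]
wrist [[297.6572443644047, 0.0, 279.1905908568321], [0.0, 297.6572443644047, 207.0612438206624], [0.0, 0.0, 1.0]] [-0.00640019  0.          0.          0.          0.        ] [[0.393, -0.8942, -0.2143, 0.1849], [0.9196, 0.3817, 0.0932, 0.5987], [-0.0015, -0.2337, 0.9723, 0.3834], [0.0, 0.0, 0.0, 1.0]]
```

View pics/scene0.png

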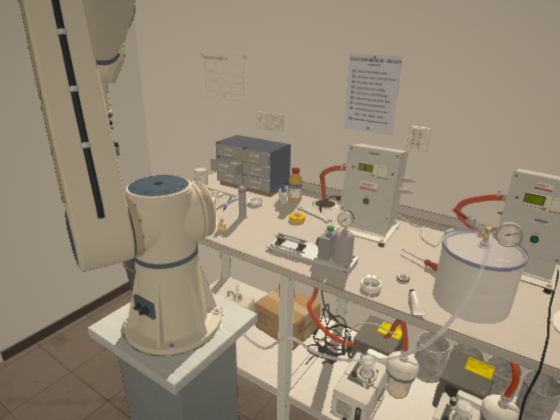

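View pics/top0.png

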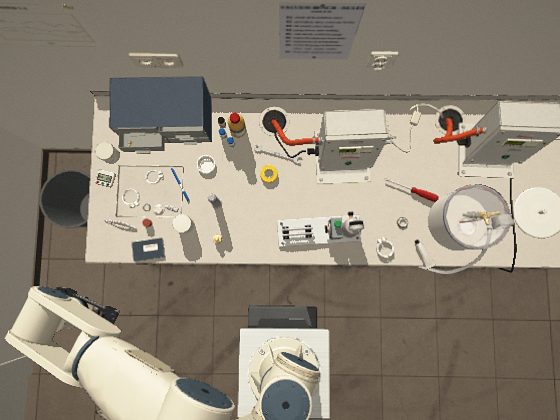

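View pics/wrist0.png

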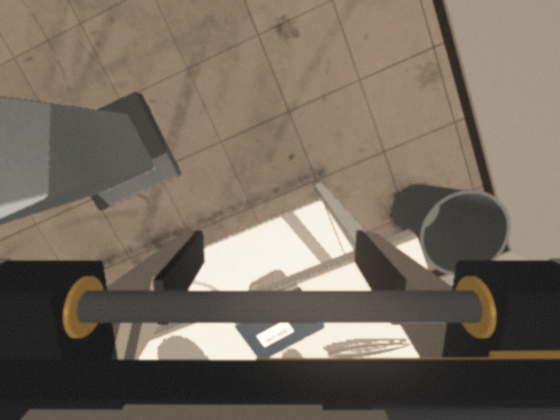

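The scene and top views show the tube standing near top (213,200) / scene (242,205). The tester is near top (320,230), with its head to the right (world -y) and its rods to the left. I'll zoom in and set up the ray helpers.

```bash
cat > h.py <<'E'
import numpy as np, cv2
from workcell import sense, snapshot
def ray(s,px):
    K=np.array(s["intrinsics"]);D=np.array(s["distortion"]);T=np.array(s["cam_to_world"])
    u=cv2.undistortPoints(np.array(px,float).reshape(1,1,2),K,D)[0,0]
    d=T[:3,:3]@np.array([u[0],-u[1],-1.]); return T[:3,3],d/np.linalg.norm(d)
def plane(s,px,z):
    o,d=ray(s,px); return o+d*(z-o[2])/d[2]
def tri(*sp):
    A=np.zeros((3,3));b=np.zeros(3);rs=[ray(s,p) for s,p in sp]
    for o,d in rs:
        P=np.eye(3)-np.outer(d,d);A+=P;b+=P@o
    x=np.linalg.solve(A,b); return x,[float(np.linalg.norm((np.eye(3)-np.outer(d,d))@(x-o))) for o,d in rs]
def proj(s,X):
    K=np.array(s["intrinsics"]);D=np.array(s["distortion"]);T=np.array(s["cam_to_world"])
    c=T[:3,:3].T@(np.array(X,float)-T[:3,3]); c=np.array([c[0],-c[1],-c[2]])
    return cv2.projectPoints(c.reshape(1,1,3),np.zeros(3),np.zeros(3),K,D)[0].ravel()
def crop(s,x0,y0,x1,y1,f,name):
    im=s["color"][y0:y1,x0:x1,::-1]; im=cv2.resize(im,None,fx=f,fy=f,interpolation=cv2.INTER_CUBIC); cv2.imwrite("pics/"+name,im)
E
python3 - <<'E'
from h import *
s=snapshot("top"); crop(s,190,170,390,270,4,"topA.png")
s=snapshot("scene"); crop(s,200,160,400,300,4,"scA.png")
E
```

```text
(no output)
```

View pics/topA.png

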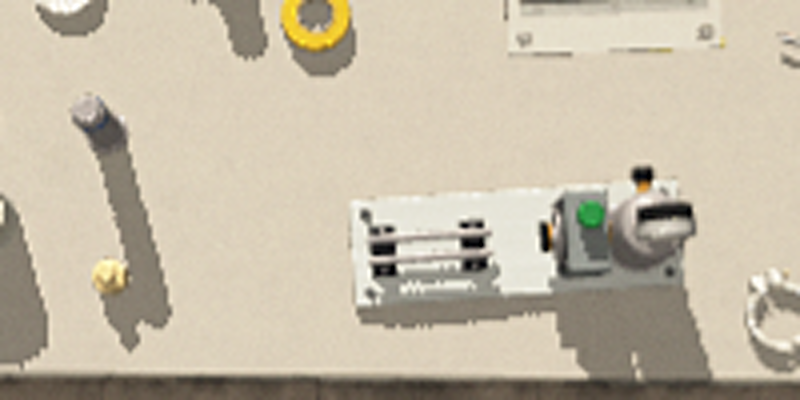

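View pics/scA.png

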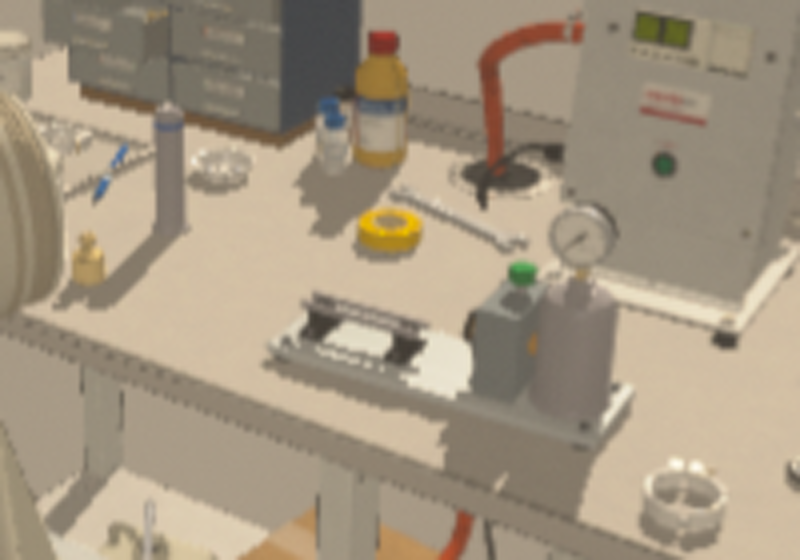

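Run:
```python
from h import *
t=snapshot("top"); c=snapshot("scene")
tp=lambda x,y:(190+x/4-.4,170+y/4-.4)
sp=lambda x,y:(200+x/4-.4,160+y/4-.4)
print("tube top", tri((t,tp(90,105)),(c,sp(170,106))))
print("tube foot", plane(c,sp(170,230),0.0), plane(t,tp(113,140),0))
print("weight",plane(t,tp(110,283),0.0), "knob",tri((t,tp(110,272)),(c,sp(88,240))))
for n,p,z in [("base TL",(352,200),.014),("base BL",(358,305),.014),("base TR",(678,182),.014),("base BR",(685,285),.014),
 ("rod upL",(372,239),.0435),("rod upR",(490,232),.0435),("rod loL",(372,261),.0435),("rod loR",(490,253),.0435),("tape",(318,20),.018),("jar",(-30,215),.07)]:
    print(n,plane(t,tp(*p),z).round(3))
print("gauge etc", tri((t,tp(590,213)),(c,sp(522,272))))
```

```text
tube top (array([0.60480031, 0.25139196, 0.13314141]), [0.0017357954255020145, 0.001735795425501904])
tube foot [6.01425520e-01 2.54192707e-01 1.11022302e-16] [0.59456044 0.2476329  0.        ]
weight [0.46280128 0.24672615 0.        ] knob (array([0.4689314 , 0.24252324, 0.04291944]), [0.0016622524021281664, 0.0016622524021281124])
base TL [0.54  0.027 0.014]
base BL [0.445 0.02  0.014]
base TR [ 0.56  -0.27   0.014]
base BR [ 0.466 -0.276  0.014]
rod upL [0.502 0.008 0.044]
rod upR [ 0.51  -0.097  0.044]
rod loL [0.482 0.008 0.044]
rod loR [ 0.491 -0.097  0.044]
tape [0.706 0.06  0.018]
jar [0.517 0.361 0.07 ]
gauge etc (array([ 0.52057309, -0.17731006,  0.11190194]), [0.00031308506130356406, 0.0003130850613035258])
```

```bash
python3 -m jog '[[[0.01,-0.02,0.01,0,0,-0.05,0],[0.02,-0.055,0.03,0,0,-0.12,0],[0.03,-0.09,0.05,0,0,-0.19,0],[0.045,-0.128,0.07,0,0,-0.26,0],[0.06,-0.165,0.07,0,0,-0.33,0]]]'
python3 -m jog '[[[0.016,-0.037,0,0,0,-0.065,0],[0.032,-0.074,0,0,0,-0.13,0],[0.048,-0.111,0,0,0,-0.195,0],[0.064,-0.148,0,0,0,-0.26,0],[0.08,-0.185,0,0,0,-0.325,0]]]'
python3 -m jog '[[[0.016,-0.037,0,0,0,-0.065,0],[0.032,-0.074,0,0,0,-0.13,0],[0.048,-0.111,0,0,0,-0.195,0],[0.064,-0.148,0,0,0,-0.26,0],[0.08,-0.185,0,0,0,-0.325,0]]]'
python3 -m jog '[[[0.014,-0.037,0,0,0,-0.06,0],[0.027,-0.07,0,0,0,-0.118,0],[0.027,-0.07,0,0,0,-0.118,0],[0.027,-0.07,0,0,0,-0.118,0]]]'
python3 - <<'E'
from h import *
s=snapshot("wrist"); cv2.imwrite("pics/w1.png",s["color"][:,:,::-1]); np.save("w1.npy",s,allow_pickle=True)
st=sense(); print(st["time_s"],st["joints"].round(2),st["position"].round(4),st["eef_rot"].round(2))
E
```

```text
time_s: 0.77
position: [0.3052, 0.4117, 0.3048]
eef_rot: [179.7, -0.0, 137.9]
contact_force: [1.9, 0.5, 0.1]
opening: 0.092
time_s: 1.18
position: [0.3846, 0.2248, 0.3018]
eef_rot: [180.0, 0.0, 119.2]
contact_force: [1.1, -0.0, 0.0]
opening: 0.092
time_s: 1.6
position: [0.4647, 0.0395, 0.3018]
eef_rot: [180.0, 0.0, 100.6]
contact_force: [1.5, 0.5, 1.4]
opening: 0.0921
time_s: 1.93
position: [0.4916, -0.0299, 0.3013]
eef_rot: [-180.0, -0.0, 93.8]
contact_force: [-0.1, 0.4, -1.2]
opening: 0.0916
1.9833 [-3.540e+00  4.450e+00  1.046e+02  3.000e-02  7.098e+01 -7.490e+00] [ 0.4911 -0.0287  0.3013] [-1.7997e+02 -3.0000e-02  9.3940e+01]
```

View pics/w1.png

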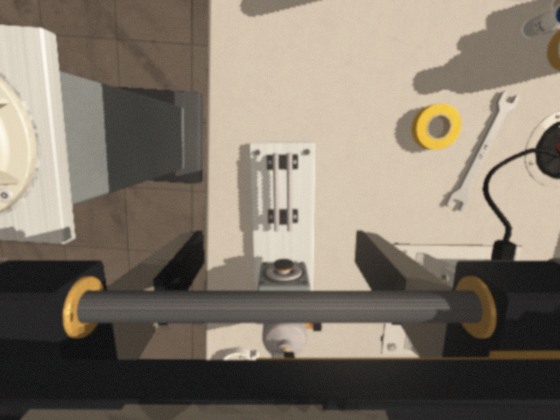

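The wrist view shows the base plate's near edge at (250..316,143), the rods at u≈277 and 290 (v 155–231), and the stop ring around (283,268). Next is a second view, tilted and closer, which also tests the laying pose.

```bash
python3 -m jog '[[[0,0.02,-0.02,-0.1,-0.007,0,0],[0,0.045,-0.045,-0.22,-0.015,0,0],[0,0.07,-0.07,-0.34,-0.024,0,0],[0,0.095,-0.095,-0.46,-0.032,0,0],[0,0.11,-0.12,-0.57,-0.04,0,0]]]'
python3 -m jog '[[[0,0,0,-0.11,-0.008,0,0],[0,0,0,-0.215,-0.015,0,0],[0,0,0,-0.215,-0.015,0,0],[0,0,0,-0.215,-0.015,0,0]]]'
python3 - <<'E'
from h import *
s=snapshot("wrist"); cv2.imwrite("pics/w2.png",s["color"][:,:,::-1]); np.save("w2.npy",s,allow_pickle=True)
st=sense(); print(st["time_s"],st["joints"].round(2),st["position"].round(4),st["eef_rot"].round(2))
a=np.load("w1.npy",allow_pickle=True).item(); crop(a,230,120,340,300,3,"w1c.png")
print(np.array(s["cam_to_world"]).round(3))
E
```

```text
time_s: 2.4
position: [0.4917, 0.0854, 0.1821]
eef_rot: [179.5, 32.9, 94.0]
contact_force: [1.4, 0.9, 0.7]
opening: 0.092
time_s: 2.73
position: [0.4905, 0.0836, 0.1804]
eef_rot: [-179.8, 45.0, 94.4]
contact_force: [0.2, -0.4, -0.2]
opening: 0.0919
2.7833 [ 34.22  26.31 106.63 -38.8   77.13  49.41] [0.4909 0.0828 0.1813] [-179.92   44.93   94.21]
[[ 0.997 -0.04  -0.061  0.479]
 [ 0.073  0.52   0.851  0.236]
 [-0.002 -0.853  0.522  0.242]
 [ 0.     0.     0.     1.   ]]
```

View pics/w2.png

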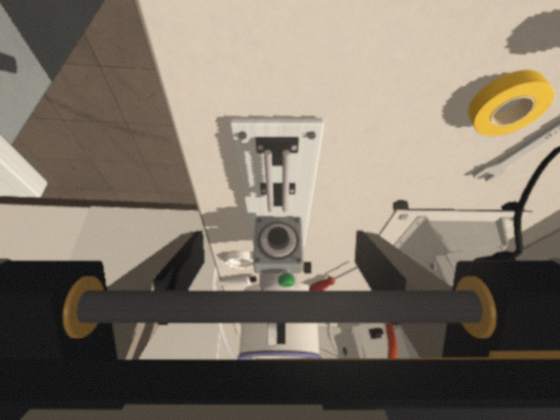

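View pics/w1c.png

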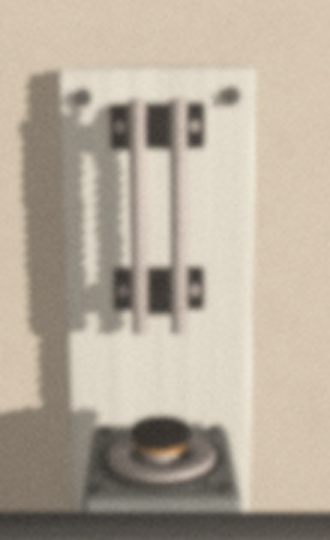

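Run:
```python
from h import *
a=np.load("w2.npy",allow_pickle=True).item(); crop(a,220,110,340,290,3,"w2c.png"); crop(a,240,205,320,275,8,"w2d.png")
```

```text
(no output)
```

View pics/w2c.png

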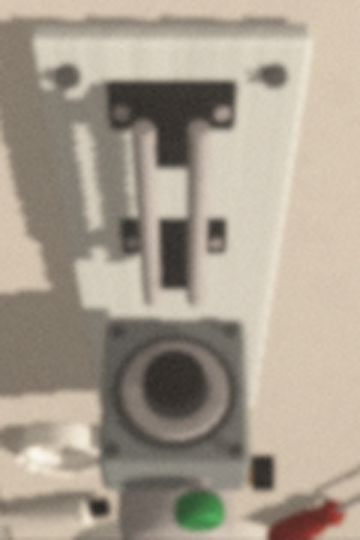

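View pics/w2d.png

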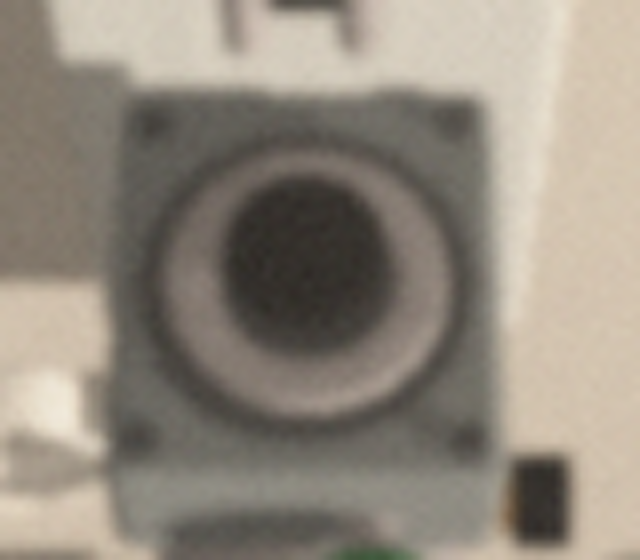

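Run:
```python
from h import *
a=np.load("w1.npy",allow_pickle=True).item();b=np.load("w2.npy",allow_pickle=True).item()
A=lambda x,y:(230+x/3-.33,120+y/3-.33)
B=lambda x,y:(220+x/3-.33,110+y/3-.33)
for n,p,q in [("nearL",(138,331),(152,304)),("nearR",(179,331),(194,303)),("farL",(137,98),(146,122)),("farR",(177,98),(199,122)),("pad",(162,434),(175,382)),
  ("bplL",(60,70),(35,36)),("bplR",(256,70),(311,36))]:
    x,r=tri((a,A(*p)),(b,B(*q))); print(n,x.round(4),np.round(r,4))
print("pad2",tri((a,A(162,434)),(b,(278.1,237.4)))[0].round(4))
# rods by plane z=.0435 (top surface centreline)
for s,f,pts in [(a,A,[(138,331),(179,331),(137,98),(177,98)]),(b,B,[(152,304),(194,303),(146,122),(199,122)])]:
    P=np.array([plane(s,f(*p),.0415) for p in pts]); print(P.round(4).tolist())
    d=(P[2]+P[3]-P[0]-P[1])/2; print("yaw",np.degrees(np.arctan2(-d[0],d[1])),np.linalg.norm(d), "width",np.linalg.norm(P[1]-P[0]),np.linalg.norm(P[3]-P[2]))
```

```text
nearL [ 0.4912 -0.0995  0.0429] [0.0004 0.0004]
nearR [ 0.5103 -0.0985  0.0421] [0.0004 0.0004]
farL [0.4838 0.0107 0.0376] [0.0004 0.0004]
farR [0.5018 0.0119 0.0375] [0.0001 0.0001]
pad [ 0.5052 -0.1454  0.0579] [0.0002 0.0002]
bplL [0.4452 0.0201 0.0101] [0.0003 0.0003]
bplR [0.5396 0.0263 0.0091] [0.0005 0.0005]
pad2 [ 0.5052 -0.145   0.0587]
[[0.4909, -0.0999, 0.0415], [0.5107, -0.0986, 0.0415], [0.4834, 0.0109, 0.0415], [0.5016, 0.0121, 0.0415]]
yaw 4.266158395096199 0.11105973226247579 width 0.019838431865751384 0.01819622746281276
[[0.4917, -0.1017, 0.0415], [0.51, -0.0995, 0.0415], [0.4841, 0.0149, 0.0415], [0.5014, 0.0163, 0.0415]]
yaw 3.9760704553747295 0.11648094684705979 width 0.018477964677843687 0.017389217642382077
```

Rods, pad and plate agree: the tester origin is about (0.505, -0.156), yaw about 4°, rod height about 0.040, and pad axis about 0.058 (expected 0.056). I'll swing over to the tube with the tool tilted the other way.

```bash
python3 -m jog '[[[0.008,0.003,0.01,0.09,0.006,0,0],[0.016,0.006,0.02,0.2,0.014,0,0],[0.025,0.009,0.03,0.31,0.022,0,0],[0.034,0.012,0.04,0.42,0.03,0,0],[0.042,0.014,0.05,0.53,0.037,0,0]]]'
python3 -m jog '[[[0.009,0.003,0,0.11,0.008,0,0],[0.018,0.006,0,0.22,0.0155,0,0],[0.027,0.009,0,0.33,0.023,0,0],[0.036,0.012,0,0.44,0.031,0,0],[0.042,0.014,0,0.55,0.0385,0,0]]]'
python3 -m jog '[[[0.009,0.003,0,0.11,0.008,0,0],[0.018,0.006,0,0.22,0.0155,0,0],[0.027,0.009,0,0.33,0.023,0,0],[0.036,0.012,0,0.44,0.031,0,0],[0.034,0.012,-0.01,0.487,0.034,0,0]]]'
python3 -m jog '[[[0,0,0,0,0,0,0],[0,0,0,0,0,0,0],[0,0,0,0,0,0,0]]]'
python3 - <<'E'
from h import *
s=snapshot("wrist"); cv2.imwrite("pics/w3.png",s["color"][:,:,::-1]); np.save("w3.npy",s,allow_pickle=True)
st=sense(); print(st["time_s"],st["joints"].round(2),st["position"].round(4),st["eef_rot"].round(2))
print(proj(s,[.603,.251,0]),proj(s,[.603,.251,.13]))
E
```

```text
time_s: 3.2
position: [0.535, 0.0955, 0.2353]
eef_rot: [179.5, 14.2, 93.9]
contact_force: [-0.7, -0.8, -0.5]
opening: 0.0922
time_s: 3.62
position: [0.5778, 0.1083, 0.2356]
eef_rot: [179.4, -17.3, 94.0]
contact_force: [-0.4, -0.6, -1.1]
opening: 0.0919
time_s: 4.03
position: [0.6129, 0.1186, 0.2248]
eef_rot: [179.2, -45.2, 94.2]
contact_force: [-0.9, 0.6, -0.6]
opening: 0.0919
time_s: 4.28
position: [0.6099, 0.1209, 0.2233]
eef_rot: [179.7, -44.8, 94.1]
contact_force: [0.3, 0.0, 0.6]
opening: 0.0921
4.3333 [-10.93  27.75  97.06  44.87  75.02 -35.02] [0.6099 0.1214 0.2235] [179.69 -44.8   94.2 ]
[279.97993137 228.54156274] [280.74948389 171.75537813]
```

View pics/w3.png

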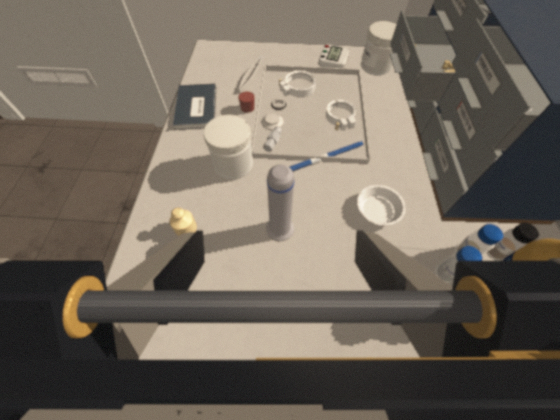

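The tube is centred between the fingers, with its top at about (281,172) and its foot at about (281,232), which matches the estimate. I'll move closer and measure it from a second place.

```bash
python3 -m jog '[[[0,0.02,-0.02,0,0,0,0],[0,0.035,-0.045,0,0,0,0],[0,0.045,-0.063,0,0,0,0],[0,0.045,-0.063,0,0,0,0],[0,0.045,-0.063,0,0,0,0]]]'
python3 - <<'E'
from h import *
s=snapshot("wrist"); cv2.imwrite("pics/w4.png",s["color"][:,:,::-1]); np.save("w4.npy",s,allow_pickle=True)
a=np.load("w3.npy",allow_pickle=True).item()
crop(a,250,150,320,250,5,"w3c.png"); crop(s,230,130,330,280,4,"w4c.png")
st=sense(); print(st["time_s"],st["joints"].round(2),st["position"].round(4),st["eef_rot"].round(2))
E
python3 -c "
import cv2,numpy as np
a=cv2.imread('pics/w3c.png');b=cv2.imread('pics/w4c.png')
h=max(a.shape[0],b.shape[0])
f=lambda i:cv2.copyMakeBorder(i,0,h-i.shape[0],0,0,0)
cv2.imwrite('pics/w34.png',np.hstack([f(a),f(b)]))"
```

```text
time_s: 4.75
position: [0.6091, 0.1675, 0.1594]
eef_rot: [179.9, -44.9, 94.2]
contact_force: [0.9, 0.1, 0.4]
opening: 0.0917
4.8 [ -6.88  32.01  99.77  48.34  68.08 -38.04] [0.6098 0.1669 0.1601] [179.82 -44.88  94.19]
```

View pics/w34.png

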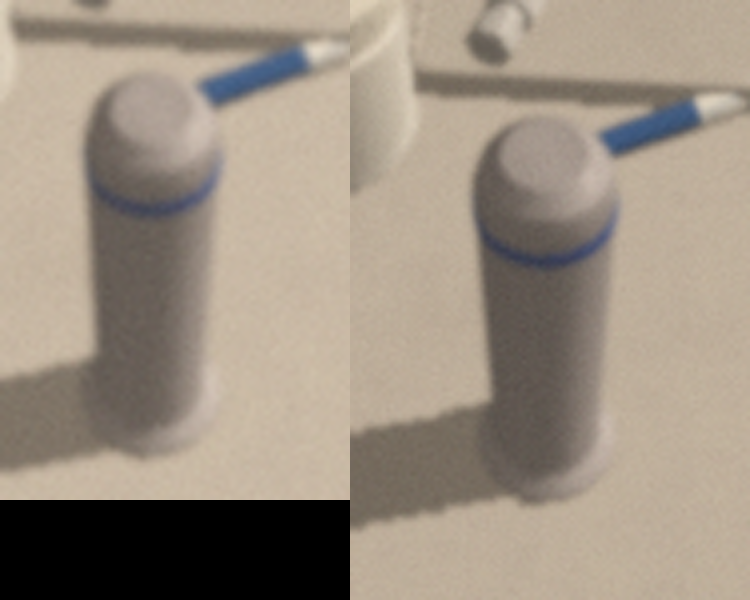

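Run:
```python
from h import *
a=np.load("w3.npy",allow_pickle=True).item();b=np.load("w4.npy",allow_pickle=True).item()
print("top",tri((a,(279.6,171.0)),(b,(278.35,168.85))))
for s,p in [(a,(250+150/5-.4,150+453/5-.4)),(b,(230+195/4-.4,130+500/4-.4))]:
    f=plane(s,p,0); o=s["cam_to_world"][:2,3] if hasattr(s["cam_to_world"],'shape') else np.array(s["cam_to_world"])[:2,3]
    u=(f[:2]-o)/np.linalg.norm(f[:2]-o); print("foot centre",f[:2]+.02*u)
for s,p in [(a,(279.6,171.0)),(b,(278.35,168.85))]: print("top@130",plane(s,p,.13))
```

```text
top (array([0.59767537, 0.31712644, 0.04674469]), [0.0001711338779407118, 0.000171133877940818])
foot centre [0.60255796 0.25281738]
foot centre [0.60212598 0.252177  ]
top@130 [0.60173225 0.25191246 0.13      ]
top@130 [0.60247549 0.25046926 0.13      ]
```

```bash
python3 - <<'E'
from h import *
b=np.load("w4.npy",allow_pickle=True).item()
c=snapshot("scene"); t=snapshot("top")
print(tri((b,(278.35,168.85)),(c,(242.1,186.1))), tri((b,(278.35,168.85)),(t,(212.1,195.9))))
E
python3 -m jog '[[[-0.001,0.02,-0.02,0,0,0,0],[-0.003,0.042,-0.042,0,0,0,0],[-0.005,0.062,-0.064,0,0,0,0],[-0.007,0.078,-0.08,0,0,0,0],[-0.0075,0.086,-0.089,0,0,0,0]]]' 
python3 -m jog '[[[0,0,0,0,0,0,0],[0,0,0,0,0,0,0]]]'
python3 - <<'E'
from h import *
s=snapshot("wrist"); cv2.imwrite("pics/w5.png",s["color"][:,:,::-1])
st=sense(); print(st["time_s"],st["joints"].round(2),st["position"].round(4),st["eef_rot"].round(2),st["contact_force"].round(1))
E
```

```text
(array([0.60211836, 0.24986655, 0.13320898]), [0.001608072980071309, 0.0016080729800714425]) (array([0.60420069, 0.24959333, 0.132108  ]), [0.0017407823444998464, 0.00174078234449962])
time_s: 5.32
position: [0.6015, 0.2536, 0.069]
eef_rot: [180.0, -44.9, 94.0]
contact_force: [-1.3, -0.6, 0.4]
opening: 0.0923
time_s: 5.48
position: [0.6025, 0.2523, 0.0704]
eef_rot: [179.9, -44.9, 94.1]
contact_force: [-0.5, -0.1, 0.1]
opening: 0.0923
5.5333 [  0.85  38.9  102.51  56.28  57.97 -42.88] [0.6029 0.2519 0.0708] [179.83 -44.92  94.1 ] [-0.1 -1.   0.2]
```

View pics/w5.png

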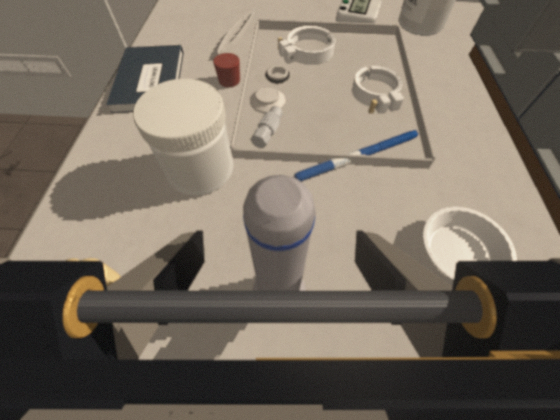

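Between the fingers the tube top sits at (279,205), against a jaw centre of about u=280, so it is well centred. I'll close gently, then firm up the grip.

```bash
python3 -m jog '[[[0,0,0,0,0,0,255],[0,0,0,0,0,0,255],[0,0,0,0,0,0,255],[0,0,0,0,0,0,255],[0,0,0,0,0,0,255]]]' 12
python3 -m jog '[[[0,0,0,0,0,0,255],[0,0,0,0,0,0,255],[0,0,0,0,0,0,255],[0,0,0,0,0,0,255],[0,0,0,0,0,0,255]]]' 12
```

```text
time_s: 5.95
position: [0.6021, 0.2523, 0.0698]
eef_rot: [179.9, -44.9, 94.0]
contact_force: [-0.8, 1.5, 0.2]
opening: 0.0605
time_s: 6.37
position: [0.6019, 0.2526, 0.0695]
eef_rot: [180.0, -44.9, 94.0]
contact_force: [-0.3, 0.8, 0.1]
opening: 0.0295
```

```bash
python3 -m jog '[[[0,0,0,0,0,0,255],[0,0,0,0,0,0,255],[0,0,0,0,0,0,255],[0,0,0.01,0,0,0,255],[0,0,0.03,0,0,0,255]]]' 50
python3 -m jog '[[[0,0,0.03,0,0,0,255],[0,0,0.07,0,0,0,255],[0,0,0.1,0,0,0,255],[0,0,0.1,0,0,0,255],[0,0,0.1,0,0,0,255]]]'
python3 - <<'E'
from h import *
s=snapshot("wrist"); cv2.imwrite("pics/w6.png",s["color"][:,:,::-1]); np.save("w6.npy",s,allow_pickle=True)
s=snapshot("scene"); crop(s,190,120,390,270,4,"sc6.png")
st=sense(); print(st["time_s"],st["joints"].round(2),st["position"].round(4),st["eef_rot"].round(2),st["contact_force"].round(1),st["moment"].round(2))
E
```

```text
time_s: 6.78
position: [0.6003, 0.2523, 0.0979]
eef_rot: [-179.7, -44.9, 93.8]
contact_force: [0.6, 0.5, -1.3]
opening: 0.029
time_s: 7.2
position: [0.6026, 0.2525, 0.2018]
eef_rot: [179.7, -44.9, 94.3]
contact_force: [-0.8, 0.0, -2.8]
opening: 0.0292
7.3 [  0.92  28.14 100.37  50.6   65.74 -30.95] [0.6011 0.2524 0.1988] [-179.94  -44.88   93.98] [-0.5 -0.4 -3.3] [-0.68  0.01 -0.02]
```

View pics/w6.png

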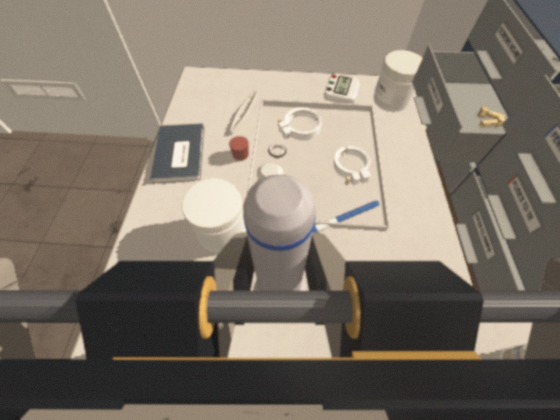

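View pics/sc6.png

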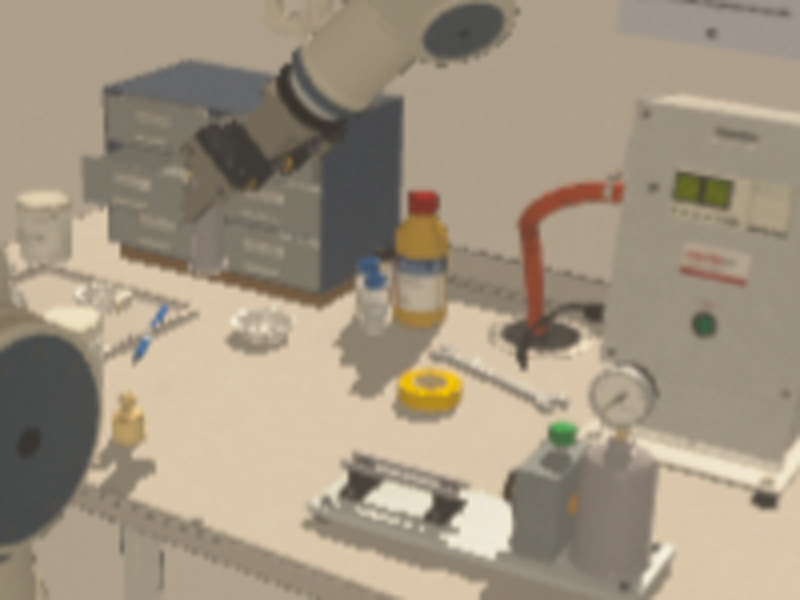

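The tube is held upright (about 3 N of load). I'll swing it 90° about the tester's x axis while travelling to just beyond the cradle.

```bash
python3 -m jog '[[[-0.006,-0.01,0.003,-0.07,-0.005,0,255],[-0.013,-0.024,0.006,-0.17,-0.012,0,255],[-0.021,-0.038,0.01,-0.28,-0.0195,0,255],[-0.029,-0.052,0.01,-0.39,-0.027,0,255],[-0.037,-0.067,0.01,-0.5,-0.035,0,255]]]'
python3 -m jog '[[[-0.008,-0.015,0,-0.11,-0.0077,0,255],[-0.016,-0.03,0,-0.22,-0.0154,0,255],[-0.024,-0.045,0,-0.33,-0.0231,0,255],[-0.032,-0.06,0,-0.44,-0.0308,0,255],[-0.04,-0.075,0,-0.55,-0.0385,0,255]]]'
python3 -m jog '[[[-0.008,-0.015,0,-0.11,-0.0077,0,255],[-0.016,-0.03,0,-0.22,-0.0154,0,255],[-0.024,-0.045,0,-0.33,-0.0231,0,255],[-0.032,-0.06,0,-0.44,-0.0308,0,255],[-0.034,-0.06,0,-0.517,-0.0365,0,255]]]'
python3 -m jog '[[[0,0,0,0,0,0,255],[0,0,0,0,0,0,255],[0,0,0,0,0,0,255]]]'
python3 - <<'E'
from h import *
s=snapshot("wrist"); cv2.imwrite("pics/w7.png",s["color"][:,:,::-1]); np.save("w7.npy",s,allow_pickle=True)
s=snapshot("scene"); crop(s,220,150,380,270,5,"sc7.png")
st=sense(); print(st["time_s"],st["joints"].round(2),st["position"].round(4),st["eef_rot"].round(2),st["contact_force"].round(1),st["moment"].round(2))
E
```

```text
time_s: 7.72
position: [0.5643, 0.1844, 0.2085]
eef_rot: [-179.9, -15.9, 93.9]
contact_force: [-0.1, 0.7, -3.0]
opening: 0.0294
time_s: 8.13
position: [0.5241, 0.1098, 0.2088]
eef_rot: [-180.0, 15.7, 94.0]
contact_force: [-1.4, 0.5, -2.4]
opening: 0.0294
time_s: 8.55
position: [0.4885, 0.0487, 0.2082]
eef_rot: [-179.7, 45.5, 94.2]
contact_force: [-0.0, -0.2, -3.2]
opening: 0.0291
time_s: 8.8
position: [0.4909, 0.0508, 0.2088]
eef_rot: [-179.9, 45.0, 94.1]
contact_force: [-0.4, -0.3, -1.4]
opening: 0.0293
8.9 [ 31.45  22.72 107.86 -39.94  77.69  46.45] [0.4912 0.0504 0.2097] [179.93  44.96  93.92] [ 0.  -0.  -1.6] [0.59 0.07 0.06]
```

View pics/w7.png

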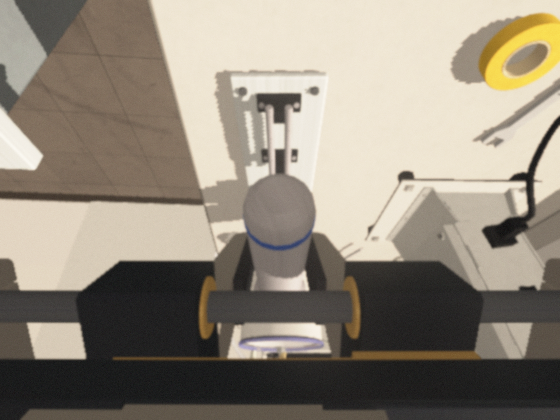

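View pics/sc7.png

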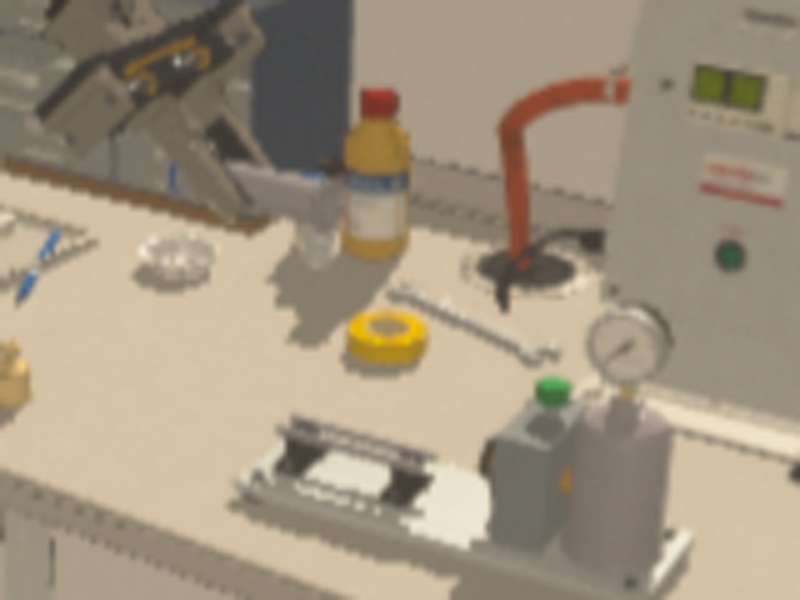

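The tube lies level with its flange towards the port (the band end is at (279,210) in the wrist view, on the rods' line). I'll descend to about 30 mm above the rods, with the flange about 32 mm from the ring, and check alignment there.

```bash
python3 -m jog '[[[0.001,-0.015,-0.02,0,0,0,255],[0.003,-0.04,-0.048,0,0,0,255],[0.005,-0.065,-0.076,0,0,0,255],[0.006,-0.088,-0.103,0,0,0,255],[0.007,-0.1035,-0.124,0,0,0,255]]]'
python3 -m jog '[[[0,0,0,0,0,0,255],[0,0,0,0,0,0,255],[0,0,0,0,0,0,255],[0,0,0,0,0,0,255]]]'
python3 - <<'E'
from h import *
s=snapshot("wrist"); cv2.imwrite("pics/w8.png",s["color"][:,:,::-1]); np.save("w8.npy",s,allow_pickle=True)
c=snapshot("scene"); crop(c,220,180,380,270,5,"sc8.png"); np.save("sc8.npy",c,allow_pickle=True)
c=snapshot("top"); crop(c,260,190,380,260,6,"top8.png"); np.save("top8.npy",c,allow_pickle=True)
st=sense(); print(st["time_s"],st["joints"].round(2),st["position"].round(4),st["eef_rot"].round(2),st["contact_force"].round(1),st["moment"].round(2))
E
```

```text
time_s: 9.32
position: [0.4974, -0.0549, 0.0844]
eef_rot: [180.0, 45.0, 93.9]
contact_force: [-0.1, -0.3, -2.0]
opening: 0.0292
time_s: 9.65
position: [0.4991, -0.052, 0.0868]
eef_rot: [179.7, 45.0, 93.8]
contact_force: [0.5, -0.3, -2.3]
opening: 0.0289
9.8 [ 21.36  31.88 115.54 -50.56  61.11  54.21] [ 0.4987 -0.052   0.0865] [179.79  45.04  93.93] [ 0.6  0.3 -2. ] [0.54 0.14 0.01]
```

View pics/w8.png

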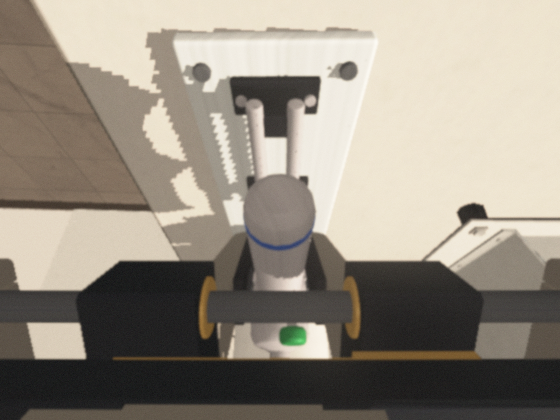

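View pics/sc8.png

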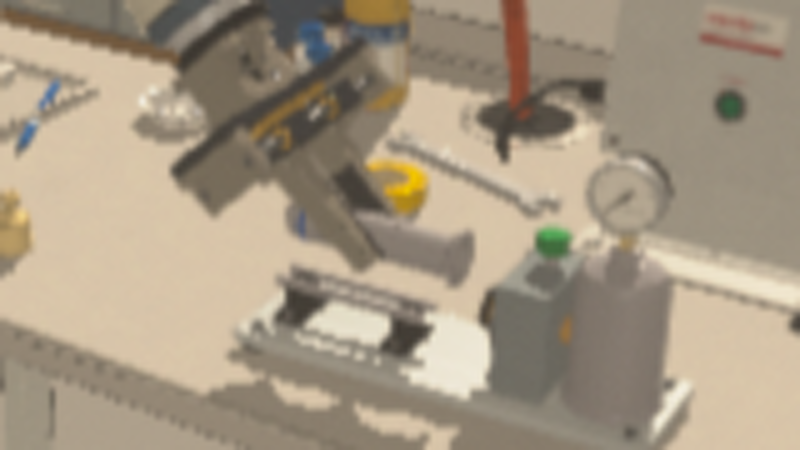

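View pics/top8.png

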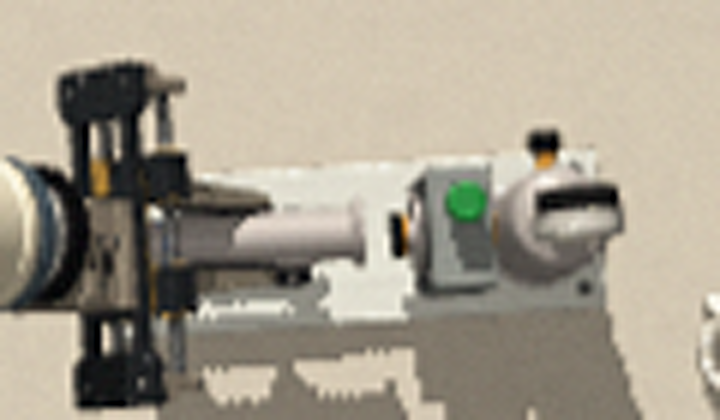

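Run:
```python
from h import *
s=np.load("w8.npy",allow_pickle=True).item(); crop(s,220,80,340,260,4,"w8c.png")
```

```text
(no output)
```

View pics/w8c.png

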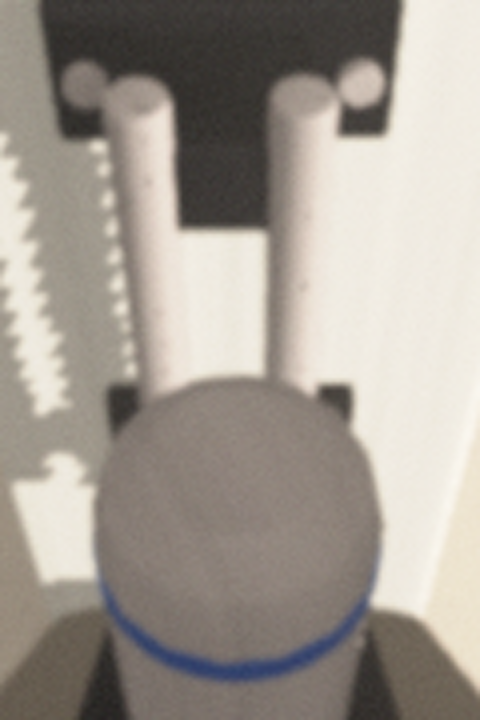

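Run:
```python
from h import *
s=np.load("w8.npy",allow_pickle=True).item()
C=lambda x,y:(220+x/4-.375,80+y/4-.375)
ex=np.array([.9976,.0698,0]);ey=np.array([-.0698,.9976,0]);O=np.array([.505,-.156,0])
f=lambda P:(((P-O)@ex).round(4),((P-O)@ey).round(4))
for n,p,z in [("rodL end",(137,95),.0395),("rodR end",(305,97),.0395),("rodL",(157,350),.042),("rodR",(293,350),.042),("tube end",(239,520),.0865),("tube band",(238,600),.0935)]:
    P=plane(s,C(*p),z); print(n,P.round(4),f(P))
print("TCP",f(np.array([.4984,-.0527,.0865])))
T=np.array(s["cam_to_world"]); print("cam",f(T[:3,3]),T[2,3])
t=np.load("top8.npy",allow_pickle=True).item(); D=lambda x,y:(260+x/6-.42,190+y/6-.42)
for n,p,z in [("flange top edge",(362,203),.0865),("flange bot",(362,264),.0865),("pad",(392,233),.056),("pad base/ring",(412,235),.056)]:
    P=plane(t,D(*p),z);print(n,P.round(4),f(P))
```

```text
rodL end [0.4832 0.0106 0.0395] (np.float64(-0.0101), np.float64(0.1677))
rodR end [0.502  0.0116 0.0395] (np.float64(0.0087), np.float64(0.1674))
rodL [ 0.486 -0.031  0.042] (np.float64(-0.0102), np.float64(0.126))
rodR [ 0.5051 -0.0298  0.042 ] (np.float64(0.0089), np.float64(0.1259))
tube end [ 0.4954 -0.0026  0.0865] (np.float64(0.0011), np.float64(0.1537))
tube band [ 0.4956 -0.0066  0.0935] (np.float64(0.001), np.float64(0.1497))
TCP (np.float64(0.0006), np.float64(0.1035))
cam (np.float64(0.0009), np.float64(0.2569)) 0.148435677944304
flange top edge [ 0.5206 -0.121   0.0865] (np.float64(0.018), np.float64(0.0338))
flange bot [ 0.4851 -0.121   0.0865] (np.float64(-0.0174), np.float64(0.0363))
pad [ 0.5061 -0.1415  0.056 ] (np.float64(0.0021), np.float64(0.0144))
pad base/ring [ 0.505  -0.1533  0.056 ] (np.float64(0.0002), np.float64(0.0027))
```

The tube axis is about 1.7 mm to +x of the rods' midline and parallel to it. I'll correct that and lower, feeling for contact.

```bash
python3 -m jog '[[[-0.0017,0,-0.006,0,0,0,255],[-0.0017,0,-0.012,0,0,0,255],[-0.0017,0,-0.018,0,0,0,255],[-0.0017,0,-0.024,0,0,0,255],[-0.0017,0,-0.024,0,0,0,255]]]'
python3 -m jog '[[[0,0,-0.0015,0,0,0,255],[0,0,-0.003,0,0,0,255],[0,0,-0.003,0,0,0,255],[0,0,-0.003,0,0,0,255]]]'
```

```text
time_s: 10.22
position: [0.4957, -0.053, 0.0602]
eef_rot: [-179.9, 45.1, 94.1]
contact_force: [-0.1, 0.4, -2.1]
opening: 0.0293
time_s: 10.55
position: [0.4963, -0.0529, 0.0585]
eef_rot: [179.9, 45.1, 94.0]
contact_force: [0.8, -0.0, -2.9]
opening: 0.0292
```

```bash
python3 -m jog '[[[0,0,-0.0010,0,0,0,255],[0,0,-0.002,0,0,0,255],[0,0,-0.002,0,0,0,255],[0,0,-0.002,0,0,0,255]]]'
```

```text
time_s: 10.88
position: [0.4968, -0.053, 0.0573]
eef_rot: [179.9, 45.1, 94.0]
contact_force: [1.0, 0.6, 5.6]
opening: 0.0289
```

Contact came at TCP z≈0.057, where the rods should be, with about 8 N down. I'll check how it sits.

Run:
```python
from h import *
s=snapshot("wrist"); crop(s,180,20,380,270,2.4,"w9.png"); np.save("w9.npy",s,allow_pickle=True)
c=snapshot("scene"); crop(c,240,190,360,270,6,"sc9.png")
st=sense(); print(st["time_s"],st["position"].round(4),st["eef_rot"].round(2),st["contact_force"].round(1),st["moment"].round(2))
```

```text
10.9833 [ 0.4967 -0.053   0.0573] [179.89  45.14  93.97] [ 2.1 -0.   6.2] [-0.3  -0.18  0.2 ]
```

View pics/w9.png

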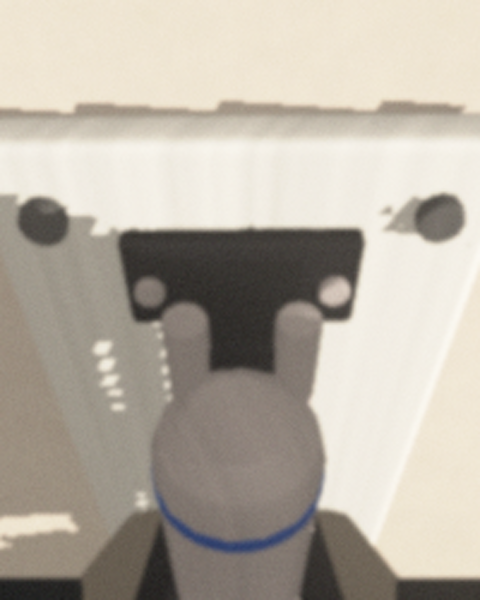

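View pics/sc9.png

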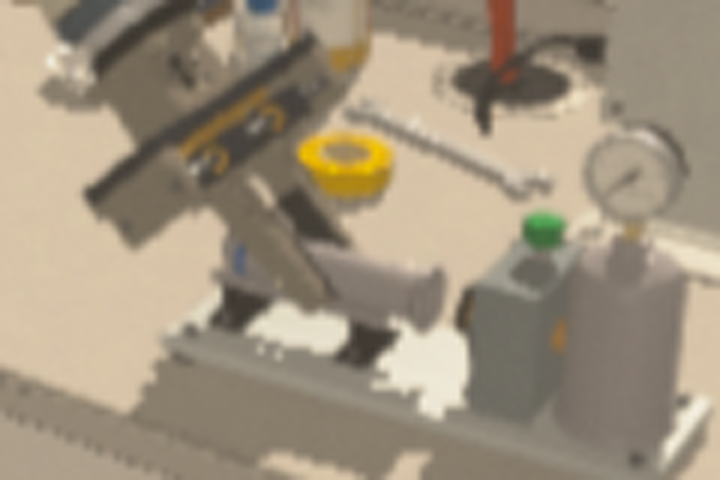

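It sits in the V of the rods with both rod ends showing evenly. I'll ease x by 0.5 mm (2 N side load) and slide towards the port.

```bash
python3 -m jog '[[[0.0006,-0.002,0,0,0,0,255],[0.0009,-0.005,0,0,0,0,255],[0.0011,-0.008,0,0,0,0,255],[0.0013,-0.011,0,0,0,0,255],[0.0015,-0.014,0,0,0,0,255]]]'
python3 -m jog '[[[0.0001,-0.001,0,0,0,0,255],[0.0001,-0.002,0,0,0,0,255],[0.0002,-0.003,0,0,0,0,255],[0.0003,-0.004,0,0,0,0,255],[0.0003,-0.004,0,0,0,0,255]]]'
```

```text
time_s: 11.4
position: [0.4987, -0.0668, 0.0568]
eef_rot: [179.8, 45.1, 94.0]
contact_force: [3.6, 3.8, 5.4]
opening: 0.0295
time_s: 11.82
position: [0.499, -0.0709, 0.0568]
eef_rot: [179.8, 45.1, 94.0]
contact_force: [4.6, 2.4, 4.3]
opening: 0.0291
```

A side load of +4.6 N shows the tube bearing on the -x rod. I'll shift +1 mm in x to let it settle in the V.

```bash
python3 -m jog '[[[0.0005,0,0,0,0,0,255],[0.001,0,0,0,0,0,255],[0.001,0,0,0,0,0,255]]]'
python3 - <<'E'
from h import *
s=snapshot("wrist"); crop(s,220,60,340,260,3,"w10.png"); np.save("w10.npy",s,allow_pickle=True)
st=sense(); print(st["time_s"],st["position"].round(4),st["eef_rot"].round(2),st["contact_force"].round(1),st["moment"].round(2))
E
```

```text
time_s: 12.07
position: [0.4991, -0.071, 0.0568]
eef_rot: [180.0, 45.1, 94.0]
contact_force: [1.0, 3.9, 5.6]
opening: 0.029
12.1167 [ 0.4991 -0.071   0.0568] [179.95  45.11  93.99] [1.9 3.7 5.8] [ 0.08 -0.16  0.33]
```

View pics/w10.png

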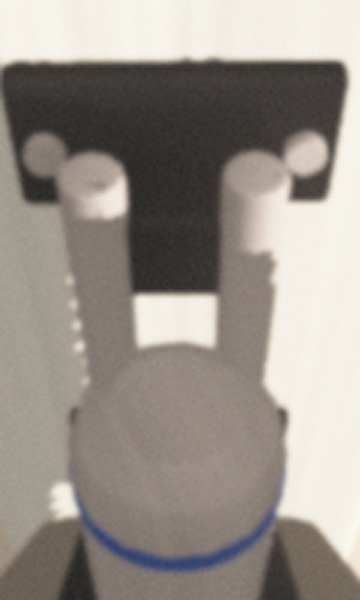

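```bash
python3 -m jog '[[[0.0004,-0.001,0,0,0,0,255],[0.0005,-0.0025,0,0,0,0,255],[0.0006,-0.004,0,0,0,0,255],[0.0007,-0.0055,0,0,0,0,255],[0.0008,-0.007,0,0,0,0,255]]]' 55
python3 -m jog '[[[0.0001,-0.0015,0,0,0,0,255],[0.0002,-0.003,0,0,0,0,255],[0.0002,-0.003,0,0,0,0,255]]]'
```

```text
time_s: 12.53
position: [0.4997, -0.0773, 0.0567]
eef_rot: [179.9, 45.0, 94.0]
contact_force: [-3.0, 13.6, 11.2]
opening: 0.0289
time_s: 12.78
position: [0.4999, -0.0803, 0.0567]
eef_rot: [179.9, 45.0, 94.0]
contact_force: [-1.9, 10.7, 8.8]
opening: 0.0293
```

The plunger is engaged (about 10 N along y). I'll go on slowly towards the stop.

```bash
python3 -m jog '[[[0.0001,-0.001,0,0,0,0,255],[0.0001,-0.002,0,0,0,0,255],[0.0002,-0.003,0,0,0,0,255],[0.0002,-0.003,0,0,0,0,255]]]'
python3 -m jog '[[[0.0,-0.0007,0,0,0,0,255],[0.0001,-0.0013,0,0,0,0,255],[0.0001,-0.0013,0,0,0,0,255]]]'
```

```text
time_s: 13.12
position: [0.5001, -0.0831, 0.0567]
eef_rot: [179.9, 45.0, 93.9]
contact_force: [-2.8, 13.4, 11.4]
opening: 0.029
time_s: 13.37
position: [0.5002, -0.0841, 0.0567]
eef_rot: [179.9, 45.0, 93.9]
contact_force: [-3.1, 16.6, 11.0]
opening: 0.0292
```

Run:
```python
from h import *
s=snapshot("wrist"); crop(s,180,60,380,280,3,"w11.png")
c=snapshot("scene"); crop(c,270,190,360,260,8,"sc11.png");
c=snapshot("top"); crop(c,260,190,380,260,6,"top11.png"); np.save("top11.npy",c,allow_pickle=True)
st=sense(); print(st["time_s"],st["position"].round(4),st["eef_rot"].round(2),st["contact_force"].round(1),st["moment"].round(2))
```

```text
13.5167 [ 0.5002 -0.0841  0.0567] [179.9   45.    93.94] [-4.  16.9 12.8] [ 0.91  0.41 -0.16]
```

View pics/top11.png

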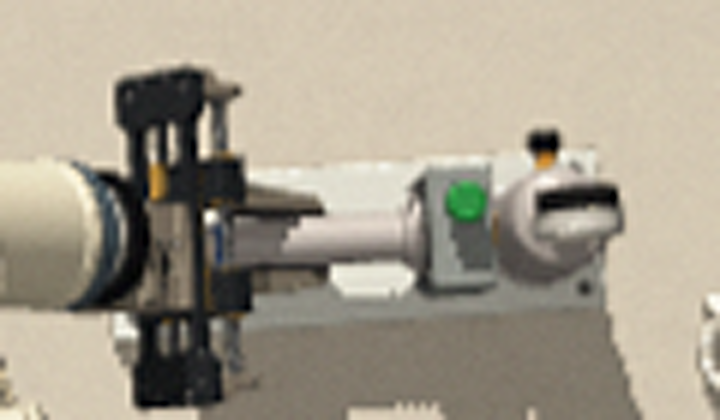

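View pics/sc11.png

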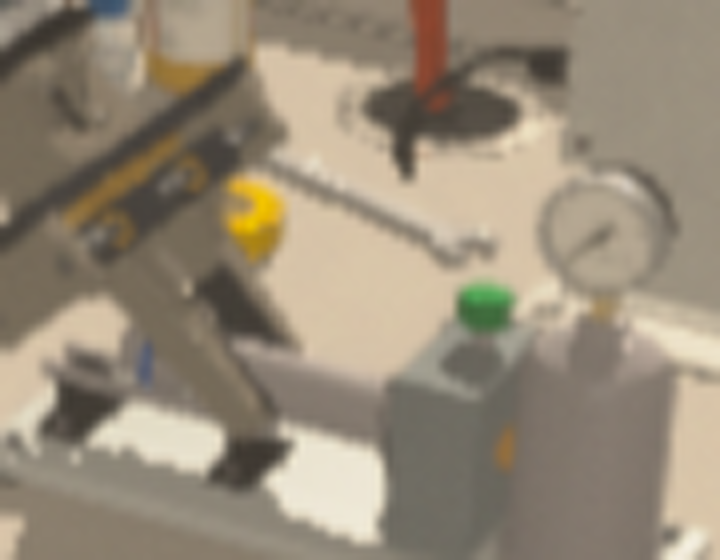

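```bash
python3 -m jog '[[[-0.0004,0,0.0008,0,0,0,255],[-0.0008,0,0.0015,0,0,0,255],[-0.0008,0,0.0015,0,0,0,255]]]'
python3 -m jog '[[[0,-0.0005,0,0,0,0,255],[0.0001,-0.001,0,0,0,0,255],[0.0001,-0.001,0,0,0,0,255]]]'
```

```text
time_s: 13.77
position: [0.4999, -0.0838, 0.057]
eef_rot: [179.9, 44.9, 94.0]
contact_force: [2.6, 10.2, -1.1]
opening: 0.029
time_s: 14.02
position: [0.5001, -0.0842, 0.0568]
eef_rot: [179.8, 44.8, 94.0]
contact_force: [0.3, 17.6, 0.7]
opening: 0.0289
```

The force now rises at about 7 N/mm, where the spring alone gives 0.5 N/mm, so the flange is on the ring. One more small press, then I'll check that it holds.

```bash
python3 -m jog '[[[0,-0.0005,-0.0002,0,0,0,255],[0,-0.001,-0.0004,0,0,0,255],[0,-0.001,-0.0004,0,0,0,255]]]' 60
python3 -m jog '[[[0,0,0,0,0,0,255],[0,0,0,0,0,0,255],[0,0,0,0,0,0,255],[0,0,0,0,0,0,255],[0,0,0,0,0,0,255]]]'
python3 - <<'E'
from h import *
s=snapshot("wrist"); cv2.imwrite("pics/w12.png",s["color"][:,:,::-1])
c=snapshot("scene"); crop(c,270,190,360,260,8,"sc12.png");
c=snapshot("top"); crop(c,320,210,350,245,16,"top12.png"); np.save("top12.npy",c,allow_pickle=True)
st=sense(); print(st["time_s"],st["position"].round(4),st["eef_rot"].round(2),st["contact_force"].round(1),st["moment"].round(2))
E
```

```text
time_s: 14.27
position: [0.5001, -0.0843, 0.0567]
eef_rot: [179.8, 44.8, 93.9]
contact_force: [-5.0, 27.5, 9.3]
opening: 0.0292
time_s: 14.68
position: [0.5001, -0.0843, 0.0567]
eef_rot: [179.8, 44.8, 93.9]
contact_force: [-4.2, 28.1, 9.2]
opening: 0.029
14.8333 [ 0.5002 -0.0843  0.0568] [179.77  44.76  93.9 ] [-4.3 28.1  8.5] [ 2.46  0.56 -0.24]
```

View pics/top12.png

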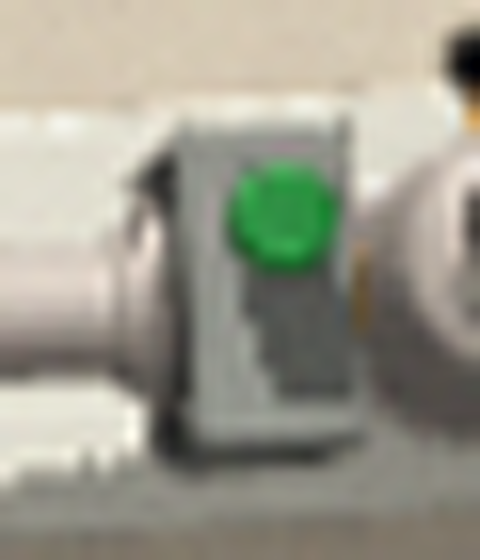

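View pics/w12.png

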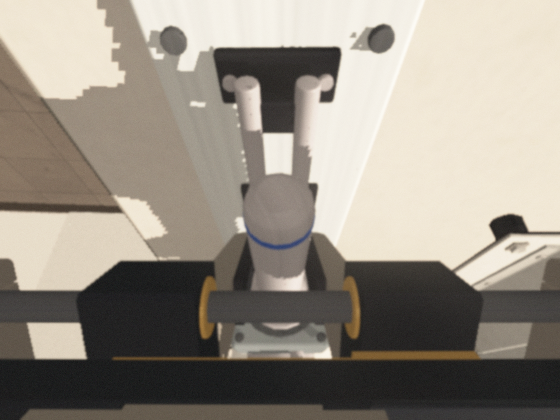

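View pics/sc12.png

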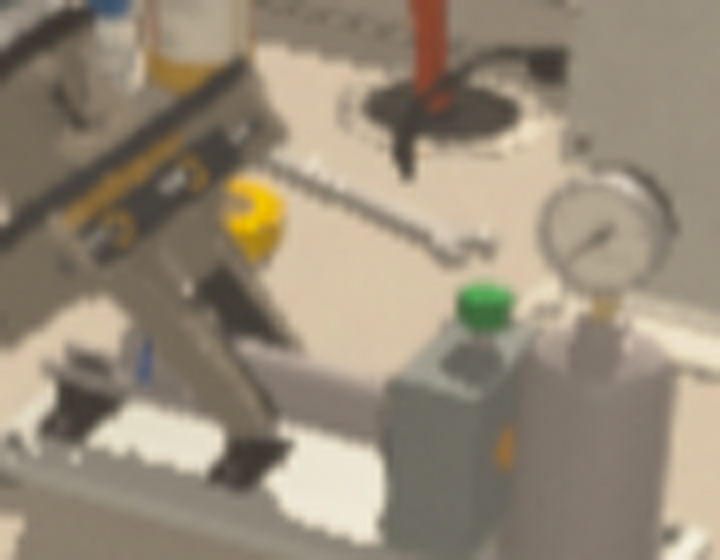

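Run:
```python
from h import *
c=snapshot("top"); crop(c,80,60,480,280,2,"top13.png")
st=sense(); print(st["time_s"],st["position"].round(4),st["contact_force"].round(1),st["opening"])
```

```text
14.8833 [ 0.5001 -0.0843  0.0568] [-4.1 28.   8.5] 0.028729846459968435
```

View pics/top13.png

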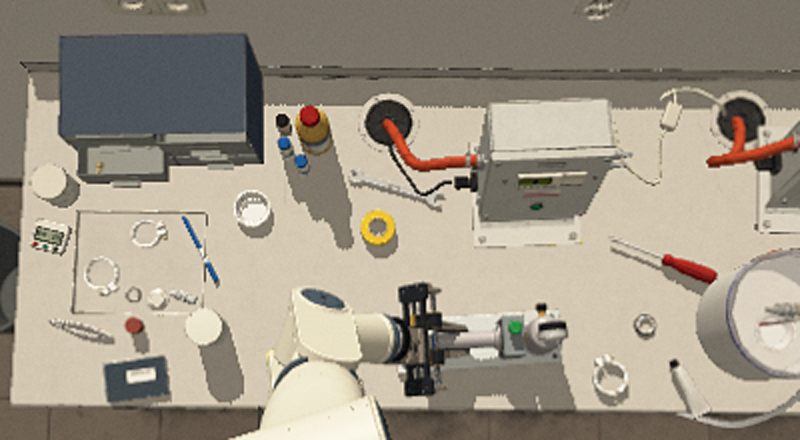

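The top view shows the bystanders in place. The brass weight is hidden under the arm, so I'll check it in the scene view.

Run:
```python
from h import *
c=snapshot("scene"); crop(c,150,150,350,300,4,"sc13.png"); print(proj(c,[.467,.245,.03]))
```

```text
[221.34283737 222.73705061]
```

View pics/sc13.png

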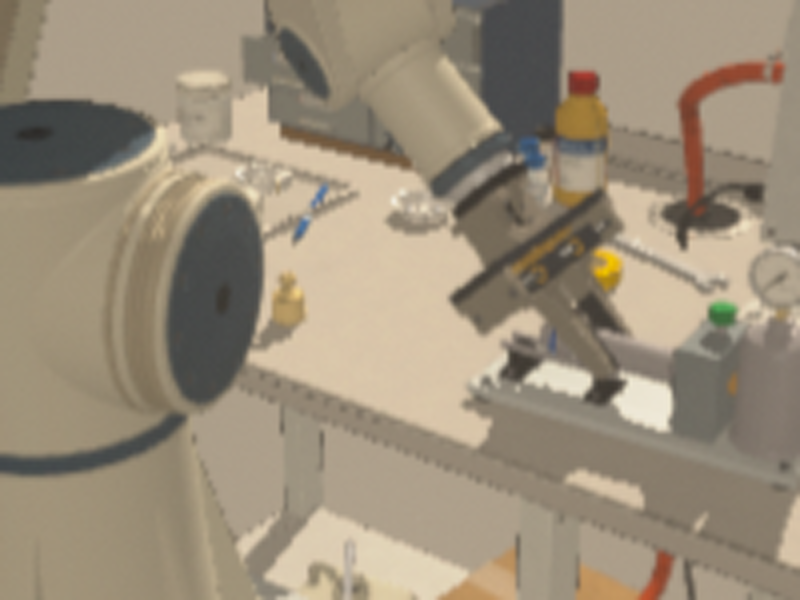

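The brass weight stands untouched at scene px (222,225), where it was predicted. The press is steady at 28 N, so I'm handing the job in.

```bash
python3 -c "
from workcell import close_job
print(close_job())"
```

```text
the job is handed in; nothing more can be done
None
```

The tube is lying on the cradle rods with its flange pressed against the stop ring. I handed the job in at about 15 s with the arm still holding it.

**What I did:** I gripped the standing tube about 70 mm above its flange with the tool tilted 45°. I turned it 90° in the air, laid it on the rods with the flange about 35 mm short of the ring, then slid it in slowly against the plunger.

**Last checks:**
- **Home position:** In the last 1 mm of commanded travel the TCP moved only 0.1 mm while the axial force rose from 18 to 28 N. The spring alone would add about 0.5 N per mm, so the flange is on the hard stop.
- **Flange position:** The computed flange face is within about 1.5 mm of the ring face, and the top view shows no gap. I did not measure the plunger directly.
- **Hold:** The push stayed steady at 28 N, with 60 N of grip set and about 11 N bearing down on the rods.
- **Bystanders:** The jar, weight, tape, notepad, clamp and centring ring all look unmoved in the final pictures.

**Disagreements and corrections:**
- The tube-top height came out at 132–133 mm from two view pairs, against the stated 130 mm. A third estimate, from two wrist views almost in line, gave 47 mm and I discarded it.
- The tube first bore on one rod with about 4.6 N of side load, which I removed with a 1 mm shift before pushing home. About 4 N of side force remained at the end. About half of that is the axial push seen through the tester's 4° turn.

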